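# Run a circuit board carrier through the bench test press

### The job

Slide the board carrier along the bench, without ever lifting it, from the yellow outline into the blue outline under the test press, square and inside the lines with its orange handle still towards the robot. With the carrier standing there, swing the red-knobbed lever all the way down to its stop, hold it there a moment, and let it return fully up; then slide the carrier, again without lifting, to rest square inside the green outline, handle at the robot's side. Leave the other things on the bench where they are.

Things in the scene. Friction and masses are not known exactly. Their poses are not given: they have to be found in the camera images.
- carrier: Loose black plastic board carrier: plate 175 x 100 mm, top 11 mm above the bench, on four low feet, with a green circuit board (84 x 84 mm, parts up to 22 mm above the bench) and an orange upright grip fin. Origin on its underside below the board's centre; plate spans x -0.125 to +0.05, y +-0.05. x points from the fin to the board, z up. It starts in the yellow outline.
- carrier_handle (a point): Point in the orange grip fin of the carrier, at (-0.1, 0, 0.040) in the carrier's frame. The fin is 44 mm long along the carrier's x, 14 mm wide along its y, and rises from the plate (11 mm) to 53 mm above the bench. Axes as the carrier's.
- in_bay: Yellow tape outline flat on the bench, lines 9 mm wide, opening 186 x 115 mm, just larger than the carrier. Origin where the carrier's origin belongs (opening spans x -0.1305 to +0.0555, y +-0.0575; the handle belongs at -x). z up. It may lie left or right of the press; the carrier starts here.
- out_bay: Green tape outline flat on the bench, lines 9 mm wide, opening 186 x 115 mm, just larger than the carrier. Origin where the carrier's origin belongs (opening spans x -0.1305 to +0.0555, y +-0.0575; the handle belongs at -x). z up. It lies on the other side of the press from the yellow one; the carrier ends here.
- press: Fixed white bench test press, 212 mm tall, and the blue tape outline under its head, of the same size and use as the yellow and green ones. Origin on the bench where the carrier's origin belongs; +x towards the press column. The carrier enters from either side (+-y). In this frame: steel foot x 0.08 to 0.21, y +-0.075, 12 mm high; column x 0.085 to 0.145, y +-0.035.
- press_head (a point): Centre of the underside of the press's white head, at (0, 0, 0.14) in the press frame. The head spans x -0.03 to 0.145, y +-0.04, z 0.14 to 0.21 there. Below it hangs a 56 x 70 mm black probe plate, underside at z 0.062 with pins to 0.045, which the lever lowers by 25 mm.
- lever (a joint): Angle of the press lever: 0 at rest (raised 35 degrees above level), grows as it is swung down, stop at 0.9 rad. A spring (about 4 to 8 N at the knob) returns it to 0 when let go.
- lever_knob (a point): Centre of the red ball knob (34 mm diameter) at the lever's end, 140 mm from the hinge. The lever points to the press's +y side; at rest the knob is 0.177 to +y and 0.255 up in the press frame, at the stop about 0.197 to +y and 0.135 up.
- lever_hinge (a point): Centre of the lever's hinge on the press, at (0.06, 0.062, 0.175) in the press frame. Hinge axis is the press's x; the knob swings in the vertical plane of the press's y and z through this point.
- pen_cup: Bystander: green cup of pens, 72 mm diameter, 95 mm tall (pens to 150 mm), origin at the centre of its underside.
- dispenser: Bystander: white dispenser bottle with blue cap, 64 mm diameter, 150 mm tall, origin at the centre of its underside.
- tape_roll: Bystander: roll of yellow tape lying flat, 100 mm diameter, 24 mm tall, origin at the centre of its underside.
- caliper: Bystander: caliper lying flat, 210 mm long along its x, at most 12 mm tall, origin on the bench under the middle of its bar.
There are look-alikes about, which are no part of the job. Leave any purple look-alike of the carrier alone.

How it is judged:
On the way, in this order (a step that is already met when the one before it is completed fails the run):
1. the carrier stands at rest inside the blue outline under the press (origins within 12 mm, square within 0.1 rad), lever up (horizontal distance between carrier and press below 0.012 m and angle between the x axis of carrier and the x axis of press, either way round below 0.1 rad and x of carrier_handle in the frame of press below 0 m and height (world z) of carrier below 0.004 m and linear speed of carrier below 0.02 m/s and value of joint lever below 0.08 rad), for 0.2 s.
2. with the carrier still there, the lever is swung down to its stop (0.82 rad or more) and held 0.2 s (horizontal distance between carrier and press below 0.012 m and angle between the x axis of carrier and the x axis of press, either way round below 0.1 rad and x of carrier_handle in the frame of press below 0 m and height (world z) of carrier below 0.004 m and value of joint lever above 0.82 rad), for 0.2 s.
3. the lever has returned up (below 0.08 rad) with the carrier still in the blue outline (horizontal distance between carrier and press below 0.012 m and angle between the x axis of carrier and the x axis of press, either way round below 0.1 rad and x of carrier_handle in the frame of press below 0 m and height (world z) of carrier below 0.004 m and value of joint lever below 0.08 rad), for 0.2 s.
At the end, for the whole second after the job is handed in: The carrier rests flat on the bench in the green outline, origin within 15 mm of the outline's, square to it within 0.1 rad, handle at the outline's -x (robot) end, released and still; the lever is up (below 0.08 rad) (horizontal distance between carrier and out_bay below 0.015 m and angle between the x axis of carrier and the x axis of out_bay, either way round below 0.1 rad and x of carrier_handle in the frame of out_bay below 0 m and height (world z) of carrier below 0.004 m and linear speed of carrier below 0.02 m/s and value of joint lever below 0.08 rad); the robot touches nothing.
It fails at once if the carrier is lifted (its underside's centre more than 7 mm off the bench) or tipped over 0.15 rad (height (world z) of carrier above 0.007 m or angle between carrier's own z axis and vertical above 0.15 rad).
It fails at once if a bystander (cup, dispenser, tape roll, caliper) is shifted by more than 25 mm or knocked over (distance of any of pen_cup, dispenser, tape_roll, caliper from where it was at the start of the episode above 0.025 m or angle between any of pen_cup, dispenser, tape_roll, caliper's own z axis and vertical above 0.5 rad).
It also fails if it takes over 72 s, if anything falls off the work surface, if the arm or the gripper's body presses on something with over 40 N, if the wrist force passes 120 N, or if a joint passes its speed limit or range.

### The arm

A 6-joint arm with a two-finger parallel gripper is mounted at the origin on the work surface. World frame = base frame: x ahead of the robot, y to its left, z up, the work surface at z = 0. Lengths are in m, angles in rad, forces in N, time in s.
With the tool pointing down it reaches from about 0.3 to 0.875 m from the base axis. Payload 6.4 kg.
Tool frame: the origin (TCP) lies between the finger pads; the fingertips stand 25 mm ahead of it and the grasp point (between the pads) lies 6 mm ahead of it; z points along the fingers, y is the line along which they close (so a half turn about z gives the same grasp; the last joint's range is limited). The gripper opens to 85 mm and grips with 20 to 120 N. Pads are 22 mm wide; open, the fingers measure 114 mm over their backs; the gripper's body (76 mm by 85 mm) begins 54 mm behind the grasp point. The pads swing forward as they close: fully open they stand 13 mm farther back than shut.
Start: joints at [1.12, 0.181, 1.607, -0, 1.354, -0.206], TCP at [0.139, 0.558, 0.256] pointing down, gripper open.
Joint ranges: [-2.99, 2.99], [-0.89, 2.07], [0.3, 2.58], [-1.14, 4.28], [0, 2.63], [-3.12, 3.12]. Speed limits (rad/s): [2.57, 2.57, 3.01, 3.14, 3.14, 3.14].

### API

Orientations are given as a unit quaternion [w, x, y, z].
In Python, from bench import ctrl gives the robot as it stands.
- The arm moves only by the tool servo_tool, never from a script. Its argument "series" is text: rows parted by semicolons, each of 7 numbers parted by spaces: the gripper command: -1 is fully open, 1 is shut, values between are in proportion, then the shift along the tool's x, y, z in m, then the turn, a rotation vector about the tool's x, y, z in degrees. A call has 1 to 12 rows; each row is the pose to reach, as a shift and turn from the pose commanded when the call began, along the tool's axes at that moment; what a row does not reach only later rows make up. A row lasts 1/12 s, in which the tool goes at most 41.7 mm and 7.16 degrees, less where a joint would pass 70% of its speed; a pose out of reach is approached as far as the arm can. A call with a gripper value outside its range is refused whole. The fingers move at their own pace and stop on an object; the grip force is fixed at half the most. Time passes only in rows, so rows that repeat a pose let the fingers close. It gives the time, the measured TCP pose, the force, the opening and the grip force at its end, in the units of the state.
- ctrl.get_obs(): the state, without advancing time (a new reading comes with each control period).
- ctrl.camera(name): name is "scene" or "top" or "wrist"; returns a dict with "img" (420x560x3 uint8, red, green, blue), "z_map" (420x560 float32, m along the optical axis (not along the pixel's ray), 0 where there is no reading), "fovy" (degrees; the focal length in pixels is half the picture's height over the tangent of half this angle, whatever the lens; pixels are square), "cx", "cy" (the principal point, pixels), "extrinsics" (4x4, takes a point from camera to world coordinates); the wrist camera has in their place "T_tool_cam" (4x4, takes a point from camera to tool coordinates, whose origin is the TCP and whose axes are the flange's). Camera axes: x right, y down, z forward; pixel columns grow to the right and rows downward; lengths in m; the calibration is good to about 2 mm. A picture is of the moment at which its call begins: read the wrist's pose just before it.
- ctrl.hand_in(): hands the job in; it is judged then, once.
The state is a dict: "time_s": time; "q": joint angles; "dq": joint speeds; "joint_efforts": joint torques, N m; "eef_pos": TCP position; "eef_rot": TCP orientation; "wrist_force": force on the tool from outside, world axes, zero at the start; "torque": the same for the moment, N m; "opening": opening from 0.0 (shut) to 1.0 (fully open); "grasp_force": force on a finger pad.
Only numpy, scipy, OpenCV 4.12 (cv2) and the standard library are available. Lean on these libraries where they do the work, as an engineer would, in place of code of your own. Each camera call takes 0.05 s, during which the arm holds its last target. There are 200 camera calls.

## Working session

There is one attempt and no reset: what is moved stays moved. The work goes in short steps, Python scripts to look and compute and a tool call to move; the robot and the scene stay as the last step left them, time stands still between calls to the robot, and variables do not carry over. Pictures are saved under pics/ and viewed, at most 10 in all, crops included, and the job is handed in when it is done.

Besides the shell and the picture viewer there is one more tool, called after ">>>" as name(argument=value, ...), one argument or row to a line, values as JSON. servo_tool: Moves the arm, as the interface text tells. Its arguments: {"type":"object","properties":{"series":{"type":"string"}},"required":["series"]}

```bash
mkdir -p pics; ls; cat > h.py <<'E'
import numpy as np, cv2
from scipy.spatial.transform import Rotation as R
from bench import ctrl
def shot(name,save=None):
    o=ctrl.get_obs(); c=ctrl.camera(name)
    if name=='wrist':
        T=np.eye(4); q=o['eef_rot']; T[:3,:3]=R.from_quat([q[1],q[2],q[3],q[0]]).as_matrix(); T[:3,3]=o['eef_pos']
        c['extrinsics']=T@c['T_tool_cam']
    if save: cv2.imwrite('pics/'+save,c['img'][:,:,::-1])
    return c
def ray(c,uv,z):
    uv=np.atleast_2d(np.asarray(uv,float)); f=210/np.tan(np.radians(c['fovy'])/2)
    d=np.c_[(uv[:,0]-c['cx'])/f,(uv[:,1]-c['cy'])/f,np.ones(len(uv))]
    E=np.array(c['extrinsics']); d=d@E[:3,:3].T; o=E[:3,3]
    return o+d*((z-o[2])/d[:,2])[:,None]
def cloud(c):
    f=210/np.tan(np.radians(c['fovy'])/2); z=c['z_map']; v,u=np.mgrid[:420,:560]
    P=np.stack([(u-c['cx'])/f*z,(v-c['cy'])/f*z,z],-1); E=np.array(c['extrinsics'])
    return P@E[:3,:3].T+E[:3,3]
E
python3 - <<'E'
from h import *
for n in('scene','top'):
    c=shot(n,n+'0.png'); print(n,c['fovy'],c['cx'],c['cy'],np.round(c['extrinsics'],3).tolist())
print(ctrl.get_obs())
E
```

```text
pics
scene 53.543264373972775 275.3222519110098 203.6655017668002 [[-0.116, 0.751, -0.65, 1.604], [0.993, 0.076, -0.089, 0.125], [-0.017, -0.655, -0.755, 1.303], [0.0, 0.0, 0.0, 1.0]]
top 46.17211011945592 281.88811998303584 206.18847145555554 [[-0.005, -0.989, 0.149, 0.391], [-1.0, 0.008, 0.019, -0.006], [-0.02, -0.149, -0.989, 1.664], [0.0, 0.0, 0.0, 1.0]]
{'time_s': 0.1, 'q': array([ 1.11966783e+00,  1.81495478e-01,  1.60789632e+00,  2.11286690e-05,
        1.35381695e+00, -2.06320470e-01]), 'dq': array([ 0.00046026, -0.0027793 , -0.00323912, -0.00113837, -0.0001173 ,
        0.00174805]), 'joint_efforts': array([ 1.61195447e-03, -4.45875263e+01, -3.52243066e+01, -2.70194114e-04,
        4.10058288e-03,  5.37851031e-05]), 'eef_pos': array([0.13914757, 0.55743823, 0.25546371]), 'eef_rot': array([-2.70629291e-04,  1.22100810e-01,  9.92517375e-01, -7.61450332e-04]), 'wrist_force': array([-0.59994538, -0.58049519, -0.78368529]), 'torque': array([ 0.01865369,  0.02560724, -0.0429284 ]), 'grasp_force': 0.0, 'opening': 0.9991706629263378}
```

View pics/scene0.png

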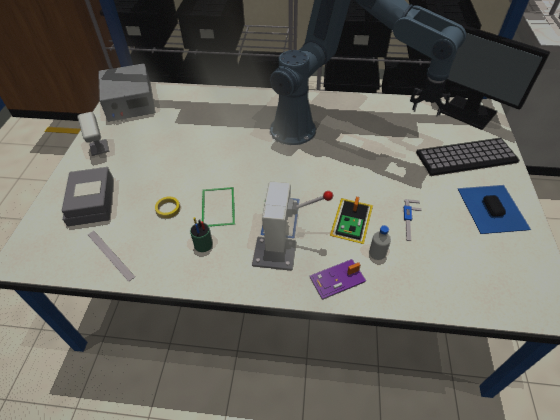

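View pics/top0.png

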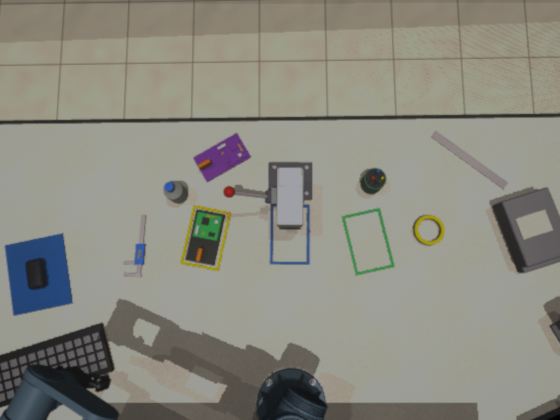

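Candidates for the carrier: the black one with the green board at top (205,238) inside the yellow outline, and the purple plate at top (222,157) outside any outline. The black one fits, since the carrier is black with a green board and starts in the yellow outline. The green outline is at top (368,241), the blue one at (290,235), the press at (290,190) and the knob at (229,191). I'll measure these and confirm the choice in a crop.

```bash
cat >> h.py <<'E'
def mask(c,lo,hi,roi=None):
    m=cv2.inRange(cv2.cvtColor(c['img'],cv2.COLOR_RGB2HSV),lo,hi)
    if roi:
        k=np.zeros_like(m); k[roi[2]:roi[3],roi[0]:roi[1]]=1; m*=k
    return m
def pts(m,c,z):
    v,u=np.nonzero(m); return ray(c,np.c_[u,v],z)
def rect(P):
    (x,y),(w,h),a=cv2.minAreaRect((P[:,:2]*1000).astype(np.float32)); return np.round([x,y,w,h,a],1)
E
python3 - <<'E'
from h import *
t=shot('top'); s=shot('scene')
cv2.imwrite('pics/crop.png',cv2.resize(t['img'][120:280,150:330,::-1],None,fx=4,fy=3.7,interpolation=cv2.INTER_CUBIC))
G=((40,90,60),(85,255,255)); Y=((20,110,110),(34,255,255)); B=((103,110,60),(125,255,255)); O=((5,150,120),(18,255,255)); Rd=((0,170,90),(4,255,255))
print('green',rect(pts(mask(t,*G,(335,400,200,280)),t,0)), rect(pts(mask(s,*G,(195,240,183,232)),s,0)))
print('yellow',rect(pts(mask(t,*Y,(175,240,200,275)),t,0)), rect(pts(mask(s,*Y,(325,376,195,246)),s,0)))
print('blue',rect(pts(mask(t,*B,(262,320,200,270)),t,0)), rect(pts(mask(s,*B,(255,310,180,270)),s,0)))
m=mask(t,*O,(180,232,205,270)); P=pts(m,t,.053); print('fin',rect(P),len(P))
m2=mask(s,*O,(345,365,190,220)); P=pts(m2,s,.053); print('fin s',rect(P),len(P))
print('board',rect(pts(mask(t,*G,(185,228,205,245)),t,.013)))
# heights, two views
def tri(a,ca,b,cb):
    A=[];y=[]
    for uv,c in((a,ca),(b,cb)):
        p=ray(c,uv,0)[0];o=np.array(c['extrinsics'])[:3,3];d=(p-o)/np.linalg.norm(p-o);M=np.eye(3)-np.outer(d,d);A.append(M);y.append(M@o)
    return np.linalg.lstsq(np.vstack(A),np.hstack(y),rcond=None)[0]
def cen(m):
    v,u=np.nonzero(m);return u.mean(),v.mean()
print('fin tri',tri(cen(m),t,cen(m2),s))
k=mask(t,*Rd,(215,240,180,202));k2=mask(s,*Rd,(318,338,186,204)); print('knob tri',tri(cen(k),t,cen(k2),s),k.any(),k2.any())
for n,c in(('t',t),('s',s)):
    C=cloud(c); print(n,'knob cloud',np.median(C[(k if n=='t' else k2)>0],0))
C=cloud(t); w=(C[...,2]>.19)&(C[...,2]<.225)&(C[...,0]>.3)&(abs(C[...,1])<.25); print('head',rect(C[w]),np.median(C[w],0))
E
```

```text
green [ 522.1 -262.8  201.4  130.4   12.3] [ 533.1 -260.8  224.3  130.1   13.2]
yellow [537.3 284.8 132.3 202.7  78.3] [536.  284.5 133.  204.6  78.3]
blue [ 5.477e+02 -5.000e-01  1.263e+02  1.968e+02  8.970e+01] [633.1 -65.3  25.    7.7  16.8]
fin [475.8 297.9  12.3  40.   79.7] 49
fin s [479.9 296.3  12.2  39.   81. ] 24
board [575.7 278.   86.6  86.9  78.2]
fin tri [0.47656132 0.29798987 0.04793877]
knob tri [0.64792553 0.17370874 0.25910759] True True
t knob cloud [0.64569055 0.17261351 0.26791852]
s knob cloud [0.65604607 0.17323898 0.2683101 ]
head [641.6  42.4 170.3 173.9  89.6] [0.64190465 0.00279138 0.20861765]
```

View pics/crop.png

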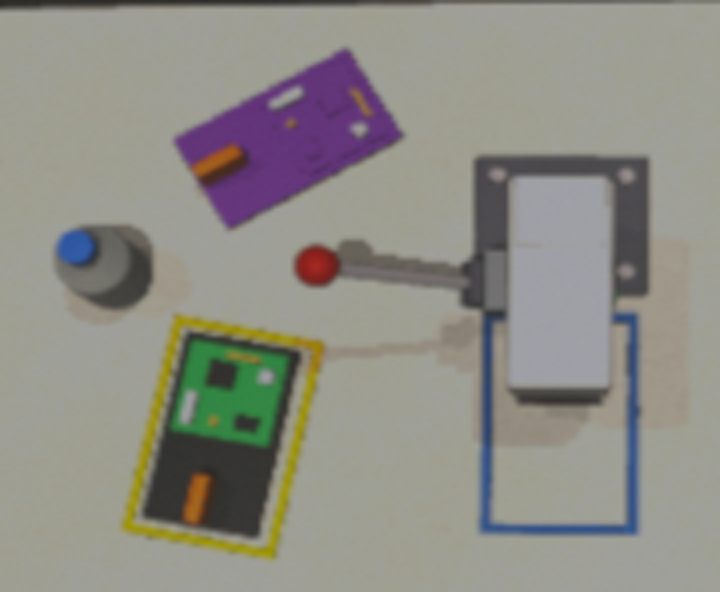

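The crop confirms it: the black carrier with the green board sits in the yellow outline, and the purple look-alike stands apart at the upper left. Yaws are about -11.6° for the carrier, 0° for the press and +12.3° for the green outline. I'll approach above the fin first.

```bash
cat >> h.py <<'E'
def go(x,y,z,yaw):
    """shift in tool axes (mm) and rotvec (deg) from now to TCP x,y,z, pointing down, tool y at world yaw (deg)"""
    o=ctrl.get_obs(); q=o['eef_rot']; T=R.from_quat([q[1],q[2],q[3],q[0]])
    a=np.radians(yaw); Y=np.array([np.cos(a),np.sin(a),0]); Z=np.array([0,0,-1.]); G=R.from_matrix(np.c_[np.cross(Y,Z),Y,Z])
    d=T.inv().apply(np.array([x,y,z])-o['eef_pos']); r=(T.inv()*G).as_rotvec(degrees=True)
    print('shift',np.round(d,4),'rot',np.round(r,2),'rows',np.ceil(max(np.linalg.norm(d)/.0417,np.linalg.norm(r)/7.16)))
E
python3 -c "
from h import *
go(.4767,.298,.15,78.4)"
```

```text
shift [-0.3904 -0.1699  0.1058] rot [-0.06 -0.01 -2.42] rows 11.0
```

>>> servo_tool(
  series="-1 -0.3904 -0.1699 0.1058 0 0 -2.4;-1 -0.3904 -0.1699 0.1058 0 0 -2.4;-1 -0.3904 -0.1699 0.1058 0 0 -2.4;-1 -0.3904 -0.1699 0.1058 0 0 -2.4;-1 -0.3904 -0.1699 0.1058 0 0 -2.4;-1 -0.3904 -0.1699 0.1058 0 0 -2.4;-1 -0.3904 -0.1699 0.1058 0 0 -2.4;-1 -0.3904 -0.1699 0.1058 0 0 -2.4;-1 -0.3904 -0.1699 0.1058 0 0 -2.4;-1 -0.3904 -0.1699 0.1058 0 0 -2.4;-1 -0.3904 -0.1699 0.1058 0 0 -2.4;-1 -0.3904 -0.1699 0.1058 0 0 -2.4",
)

```text
time_s: 1.2
eef_pos: [0.4798, 0.295, 0.1491]
eef_rot: [-0.0, 0.104, 0.995, -0.001]
wrist_force: [-0.6, -0.1, 0.2]
opening: 0.997
grasp_force: 0.0
```

```bash
python3 - <<'E'
from h import *
print(ctrl.get_obs()['eef_pos'])
c=shot('wrist','w1.png'); C=cloud(c)
m=mask(c,(5,150,100),(18,255,255)); print(m.sum()/255)
n,l,st,_=cv2.connectedComponentsWithStats(m)
for i in range(1,n):
    if st[i,4]>150:
        P=C[l==i]; top=P[(P[:,2]>.047)&(P[:,2]<.06)]
        print(st[i],'med',np.median(P,0), 'topz',np.percentile(P[:,2],98), rect(top) if len(top)>20 else '', 'plane53',rect(pts((l==i).astype(np.uint8),c,.053)))
E
```

```text
[0.47981785 0.29496569 0.14905172]
879.0
[272 199  20  55 808] med [0.47931873 0.29729491 0.05301669] topz 0.054396512313510656 [476.9 297.3  13.   40.4  78.8] plane53 [477.  297.7  13.6  40.5  78.8]
```

View pics/w1.png

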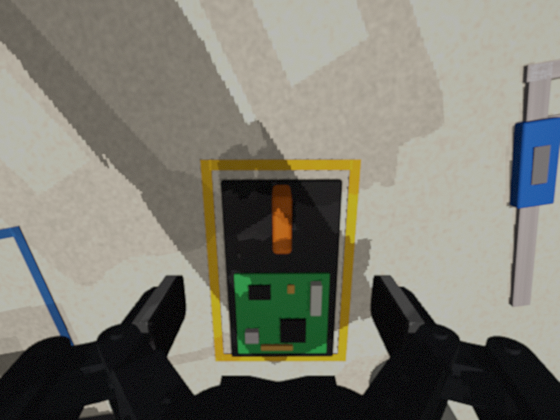

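The wrist view shows the fin at about pixel (282,220), square with the fingers. It sits at (0.477, 0.2975) with its top at 53 mm. Next I descend and grip.

```bash
python3 -c "
from h import *
go(.477,.2975,.045,78.7)"
```

```text
shift [0.0012 0.0008 0.1045] rot [-0.05 -0.07 -0.55] rows 3.0
```

>>> servo_tool(
  series="-1 0.001 0.001 0.035 0 0 -0.6;-1 0.001 0.001 0.07 0 0 -0.6;-1 0.001 0.001 0.09 0 0 -0.6;-1 0.001 0.001 0.1 0 0 -0.6;-1 0.001 0.001 0.1035 0 0 -0.6;-1 0.001 0.001 0.1035 0 0 -0.6;1 0.001 0.001 0.1035 0 0 -0.6;1 0.001 0.001 0.1035 0 0 -0.6;1 0.001 0.001 0.1035 0 0 -0.6;1 0.001 0.001 0.1035 0 0 -0.6;1 0.001 0.001 0.1035 0 0 -0.6;1 0.001 0.001 0.1035 0 0 -0.6",
)

```text
time_s: 2.25
eef_pos: [0.4764, 0.2993, 0.0476]
eef_rot: [0.0, 0.096, 0.995, -0.0]
wrist_force: [-5.6, -0.6, 14.7]
opening: 0.156
grasp_force: 59.4
```

```bash
python3 - <<'E'
from h import *
o=ctrl.get_obs(); print(o['eef_pos'],o['opening'],o['grasp_force'],o['wrist_force'])
c=shot('wrist'); C=cloud(c)
b=mask(c,(40,90,50),(85,255,255)); n,l,st,ce=cv2.connectedComponentsWithStats(b); i=1+st[1:,4].argmax(); P=C[l==i]; print('board',rect(P),np.median(P[:,2]),st[i])
m=mask(c,(20,110,90),(34,255,255)); print('yellow',rect(pts(m,c,0)))
E
```

```text
[0.47639525 0.29931516 0.04764833] 0.1555026357987044 59.40089285373688 [-5.60930919 -0.64532002 14.69586212]
board [472.8 299.5  26.6 150.   78.9] 0.014092329153807287 [254 360  49  22 865]
yellow [511.5 289.6 134.  151.6  78.2]
```

```bash
python3 -c "
from h import *
go(.4855,-.001,.0476,89.8)
go(.4764,.2993,.0476,89.8)"
```

```text
shift [-6.64e-02 -2.93e-01  2.00e-04] rot [ -0.02   0.02 -10.85] rows 8.0
shift [ 0.     -0.      0.0001] rot [ -0.02   0.02 -10.85] rows 2.0
```

>>> servo_tool(
  series="1 0 0 -0.0015 0 0 0;1 -0.003 -0.015 -0.0015 0 0 -1;1 -0.009 -0.04 -0.0015 0 0 -3;1 -0.016 -0.07 -0.0015 0 0 -5;1 -0.023 -0.1 -0.0015 0 0 -7;1 -0.03 -0.13 -0.0015 0 0 -9;1 -0.036 -0.16 -0.0015 0 0 -10.8;1 -0.043 -0.19 -0.0015 0 0 -10.8;1 -0.05 -0.22 -0.0015 0 0 -10.8;1 -0.057 -0.25 -0.0015 0 0 -10.8;1 -0.062 -0.275 -0.0015 0 0 -10.8;1 -0.065 -0.288 -0.0015 0 0 -10.8",
)

```text
time_s: 3.3
eef_pos: [0.4842, 0.0022, 0.048]
eef_rot: [-0.001, 0.003, 1.0, -0.0]
wrist_force: [-0.6, 1.1, -5.0]
opening: 0.151
grasp_force: 59.1
```

```bash
cat > chk.py <<'E'
from h import *
import sys
o=ctrl.get_obs(); print(o['eef_pos'],o['wrist_force'],o['opening'])
t=shot('top',sys.argv[1] if len(sys.argv)>1 else None)
m=mask(t,(5,150,90),(18,255,255),(180,420,200,290)); print('fin top',rect(pts(m,t,.053)),(m>0).sum())
w=shot('wrist'); C=cloud(w)
m=mask(w,(103,110,40),(125,255,255)); print('blue wrist',rect(pts(m,w,0)))
k=cv2.inRange(w['img'],(0,0,0),(60,60,60)); k=((k>0)&(C[...,2]>.008)&(C[...,2]<.0125)).astype(np.uint8)
print('plate wrist',rect(C[k>0]),k.sum())
go(.486,-.001,.0476,89.8)
E
python3 chk.py t1.png
```

```text
[0.48417595 0.00222732 0.04796646] [-0.55556833  1.13048896 -5.04286106] 0.1513565977760131
fin top [0. 0. 0. 0. 0.] 0
blue wrist [ 5.200e+02 -3.000e-01  1.332e+02  1.485e+02  8.900e+01]
plate wrist [5.021e+02 5.000e-01 9.910e+01 8.520e+01 8.840e+01] 10476
shift [-0.0015 -0.0034  0.0005] rot [-0.01 -0.05 -0.22] rows 1.0
```

>>> servo_tool(
  series="1 -0.001 -0.002 0.0012 0 0 -0.3;1 -0.001 -0.002 0.0012 0 0 -0.3;1 -0.001 -0.002 0.0012 0 0 -0.3",
)

```text
time_s: 3.65
eef_pos: [0.4847, 0.0028, 0.0477]
eef_rot: [-0.001, -0.001, 1.0, -0.0]
wrist_force: [-8.5, -4.3, 10.4]
opening: 0.152
grasp_force: 62.1
```

```bash
python3 chk.py t2.png
```

```text
[0.48470301 0.00283458 0.04765875] [-8.48970213 -4.31651909 10.41127922] 0.15160113115474586
fin top [0. 0. 0. 0. 0.] 0
blue wrist [522.   -0.7 133.7 152.7  89. ]
plate wrist [502.3   2.5  98.9  84.6  88.7] 10799
shift [-0.0013 -0.0039  0.    ] rot [-0.03 -0.17  0.31] rows 1.0
```

View pics/t2.png

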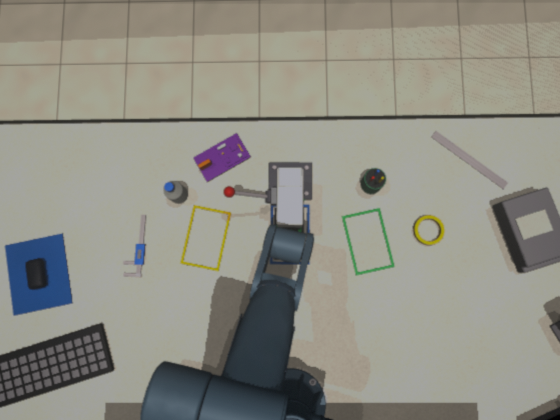

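The carrier stands under the press, within about 3 mm in y. I'll nudge it across, then release and rise.

>>> servo_tool(
  series="1 0 -0.002 -0.0007 0 0 0;1 0 -0.0035 -0.0007 0 0 0;1 0 -0.0035 -0.0007 0 0 0;1 0 -0.0035 -0.0007 0 0 0",
)

```text
time_s: 4.08
eef_pos: [0.4854, 0.0, 0.0477]
eef_rot: [-0.001, -0.001, 1.0, 0.0]
wrist_force: [-3.2, 4.7, 0.4]
opening: 0.154
grasp_force: 59.8
```

```bash
python3 chk.py
```

```text
[4.85369061e-01 3.96949109e-05 4.77318684e-02] [-3.185915    4.65702846  0.38516452] 0.15373963990676304
fin top [0. 0. 0. 0. 0.] 0
blue wrist [ 5.208e+02 -5.000e-01  1.334e+02  1.503e+02  8.890e+01]
plate wrist [5.029e+02 1.000e-01 9.870e+01 8.450e+01 8.960e+01] 10764
shift [-0.0004 -0.0007  0.0001] rot [ 0.02 -0.03  0.33] rows 1.0
```

>>> servo_tool(
  series="0 0 0 0 0 0 0;0 0 0 0 0 0 0;0 0 0 0 0 0 0;0 0 0 -0.03 0 0 0;0 0 0 -0.07 0 0 0;0 0 0 -0.11 0 0 0;0 0 0 -0.15 0 0 0;1 0 0 -0.19 0 0 0;1 0 0 -0.23 0 0 0;1 0 0 -0.265 0 0 0;1 0 0 -0.265 0 0 0;1 0 0 -0.265 0 0 0",
)

```text
time_s: 5.18
eef_pos: [0.4874, -0.0016, 0.316]
eef_rot: [0.003, -0.0, 1.0, -0.001]
wrist_force: [-0.1, 0.1, -0.1]
opening: 0.0
grasp_force: 0.0
```

```bash
python3 - <<'E'
from h import *
w=shot('wrist','w3.png'); C=cloud(w)
m=mask(w,(5,150,90),(18,255,255)); P=C[m>0]; P=P[P[:,2]>.047]; print('fin',rect(P),len(P))
b=mask(w,(103,110,40),(125,255,255)); print('blue',rect(pts(b,w,0)))
k=cv2.inRange(w['img'],(0,0,0),(70,70,70)); k=((k>0)&(C[...,2]>.006)&(C[...,2]<.0135)); P=C[k];P=P[(abs(P[:,1])<.07)&(P[:,0]<.65)]; print('plate',rect(P),len(P))
go(.648,.1755,.310,179)
E
```

```text
fin [613.5 126.6 479.3  67.3  39.9] 445
blue [ 698.2 -125.   223.1  630.4   51.1]
plate [ 5.419e+02 -5.000e-01  9.930e+01  1.613e+02  8.990e+01] 4633
shift [-0.1619  0.1767  0.004 ] rot [-1.300e-01  7.000e-02 -8.895e+01] rows 13.0
```

View pics/w3.png

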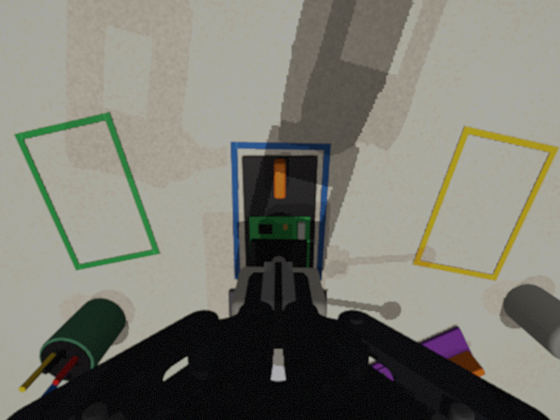

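The wrist view shows the carrier centred in the blue outline, with the fin at (280,180). The green outline is at about (90,190) and the yellow at (485,200). Next is moving above the knob.

```bash
python3 - <<'E'
from h import *
w=shot('wrist'); g=mask(w,(40,110,40),(85,255,255),(10,165,100,275)); print('green',rect(pts(g,w,0)))
b=mask(w,(103,110,40),(125,255,255),(225,335,135,285)); print('blue',rect(pts(b,w,0)))
go(.647,.175,.315,90)
E
```

```text
green [ 519.7 -264.   202.3  131.6   12.1]
blue [546.1  -0.7 131.9 201.2  89.1]
shift [-0.1616  0.1759 -0.0029] rot [ 0.01 -0.04  0.05] rows 6.0
```

>>> servo_tool(
  series="1 -0.025 0.027 -0.005 0 0 0;1 -0.05 0.055 -0.005 0 0 0;1 -0.075 0.082 -0.005 0 0 0;1 -0.1 0.11 -0.005 0 0 0;1 -0.125 0.137 -0.005 0 0 0;1 -0.15 0.163 -0.005 0 0 0;1 -0.1616 0.176 -0.004 0 0 0;1 -0.1616 0.176 -0.003 0 0 0;1 -0.1616 0.176 -0.003 0 0 0",
)

```text
time_s: 6.03
eef_pos: [0.6465, 0.1757, 0.3124]
eef_rot: [-0.003, -0.001, 1.0, -0.0]
wrist_force: [-0.2, 0.2, 0.2]
opening: -0.001
grasp_force: 0.0
```

```bash
python3 - <<'E'
from h import *
o=ctrl.get_obs(); print(o['wrist_force'],o['eef_pos'])
s=shot('scene')
cv2.imwrite('pics/k1.png',cv2.resize(s['img'][110:280,230:400,::-1],None,fx=3.5,fy=3.5,interpolation=cv2.INTER_CUBIC))
go(.647,.175,.297,90)
E
```

```text
[-0.21794437  0.17553371  0.16021614] [0.64647159 0.17565929 0.31238872]
shift [-0.0008  0.0001  0.0162] rot [-0.05 -0.26  0.09] rows 1.0
```

View pics/k1.png

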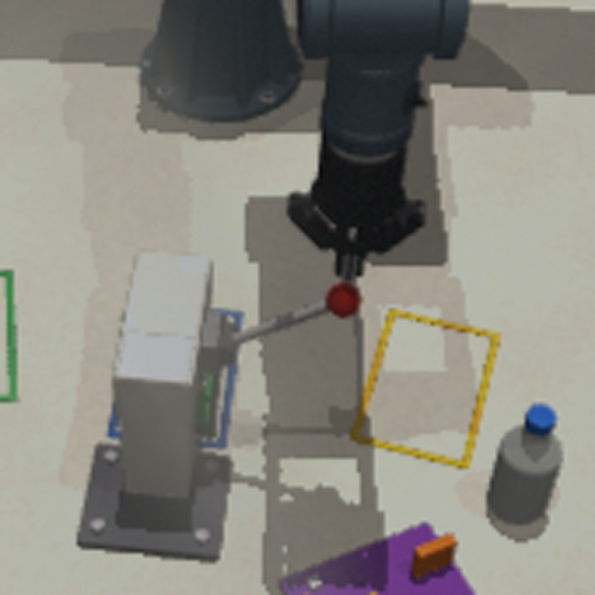

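>>> servo_tool(
  series="1 -0.0005 0 0.014 0 0 0;1 -0.0005 0.005 0.024 0 0 0;1 -0.0005 0.0095 0.034 0 0 0;1 -0.0005 0.017 0.052 0 0 0;1 -0.0005 0.022 0.07 0 0 0;1 -0.0005 0.0245 0.09 0 0 0;1 -0.0005 0.0243 0.109 0 0 0;1 -0.0005 0.022 0.126 0 0 0;1 -0.0005 0.02 0.135 0 0 0;1 -0.0005 0.019 0.139 0 0 0;1 -0.0005 0.019 0.139 0 0 0;1 -0.0005 0.019 0.139 0 0 0",
)

```text
time_s: 7.08
eef_pos: [0.6472, 0.1944, 0.1778]
eef_rot: [-0.0, -0.0, 1.0, 0.0]
wrist_force: [-2.8, 3.5, 6.0]
opening: 0.0
grasp_force: 2.7
```

```bash
python3 - <<'E'
from h import *
o=ctrl.get_obs(); print(o['wrist_force'],o['eef_pos'])
t=shot('top');s=shot('scene'); k=mask(s,(0,150,60),(6,255,255),(300,350,180,235)); C=cloud(s); print('knob',np.median(C[k>0],0),(k>0).sum())
E
```

```text
[-2.78338519  3.494236    5.96389398] [0.64715181 0.19437663 0.17782136]
knob [0.66070323 0.19350819 0.14555205] 41
```

>>> servo_tool(
  series="1 0 0 0.004 0 0 0;1 0 0 0.004 0 0 0;1 0 0 0.004 0 0 0;1 0 0 0.004 0 0 0",
)

```text
time_s: 7.52
eef_pos: [0.6475, 0.1941, 0.1761]
eef_rot: [0.0, -0.0, 1.0, 0.0]
wrist_force: [-7.8, 2.6, 14.9]
opening: 0.004
grasp_force: 7.3
```

>>> servo_tool(
  series="1 0 0 0.003 0 0 0;1 0 0 0.003 0 0 0;1 0 0 0.003 0 0 0;1 0 0 0.003 0 0 0;1 0 0 0.003 0 0 0",
)

```text
time_s: 7.93
eef_pos: [0.6476, 0.1941, 0.1753]
eef_rot: [0.001, -0.001, 1.0, 0.0]
wrist_force: [-11.3, 0.1, 25.6]
opening: 0.0
grasp_force: 12.7
```

The rising force at a fixed height means the lever is on its stop. I'll let it up along the same arc.

>>> servo_tool(
  series="1 0 0.001 -0.015 0 0 0;1 0 0.004 -0.032 0 0 0;1 0 0.006 -0.05 0 0 0;1 0 0.005 -0.07 0 0 0;1 0 0.001 -0.09 0 0 0;1 0 -0.004 -0.105 0 0 0;1 0 -0.011 -0.122 0 0 0;1 0 -0.018 -0.135 0 0 0;1 0 -0.019 -0.15 0 0 0;1 0 -0.019 -0.165 0 0 0;1 0 -0.019 -0.165 0 0 0;1 0 -0.019 -0.165 0 0 0",
)

```text
time_s: 8.93
eef_pos: [0.6479, 0.1745, 0.3356]
eef_rot: [0.001, -0.0, 1.0, -0.0]
wrist_force: [-0.1, 0.6, -0.5]
opening: 0.001
grasp_force: 0.0
```

```bash
python3 - <<'E'
from h import *
print(ctrl.get_obs()['eef_pos'],ctrl.get_obs()['wrist_force'])
s=shot('scene'); k=mask(s,(0,150,60),(6,255,255),(300,350,180,235)); C=cloud(s); print('knob',np.median(C[k>0],0),(k>0).sum())
go(.4865,0,.32,90)
E
```

```text
[0.64788555 0.17452697 0.33557003] [-0.10352884  0.59385521 -0.52892117]
knob [0.65746625 0.17327254 0.2664822 ] 63
shift [ 0.161  -0.1746  0.0144] rot [-0.02 -0.05  0.04] rows 6.0
```

>>> servo_tool(
  series="0 0.027 -0.029 0 0 0 0;0 0.054 -0.058 0 0 0 0;0 0.081 -0.087 0 0 0 0;0 0.108 -0.116 0 0 0 0;-0.3 0.135 -0.145 0.005 0 0 0;-0.3 0.155 -0.168 0.015 0 0 0;-0.3 0.161 -0.1746 0.04 0 0 0;-0.3 0.161 -0.1746 0.08 0 0 0;-0.3 0.161 -0.1746 0.12 0 0 0;-0.3 0.161 -0.1746 0.16 0 0 0;-0.3 0.161 -0.1746 0.185 0 0 0;-0.3 0.161 -0.1746 0.185 0 0 0",
)

```text
time_s: 9.98
eef_pos: [0.4813, 0.0015, 0.143]
eef_rot: [-0.007, -0.001, 1.0, 0.002]
wrist_force: [-0.9, 0.9, -1.0]
opening: 0.65
grasp_force: 0.0
```

```bash
python3 - <<'E'
from h import *
w=shot('wrist'); C=cloud(w)
m=mask(w,(5,150,90),(18,255,255),(230,330,100,330)); P=C[m>0]; P=P[P[:,2]>.047]; print('fin',rect(P),len(P))
k=cv2.inRange(w['img'],(0,0,0),(70,70,70)); k=((k>0)&(C[...,2]>.006)&(C[...,2]<.0135)); P=C[k];P=P[(abs(P[:,1])<.07)&(P[:,0]<.65)]; print('plate',rect(P),len(P))
go(.486,0,.047,90)
E
```

```text
fin [ 4.560e+02 -9.000e-01  1.031e+02  1.360e+01  3.000e-01] 950
plate [548.6  -0.6  99.7 175.5  90. ] 10835
shift [-0.0033 -0.0013  0.0993] rot [ 0.12 -0.51  0.07] rows 3.0
```

>>> servo_tool(
  series="-0.3 0.0005 -0.0006 0.035 0 0 0;-0.3 0.0005 -0.0006 0.07 0 0 0;-0.3 0.0005 -0.0006 0.09 0 0 0;-0.3 0.0005 -0.0006 0.1 0 0 0;-0.3 0.0005 -0.0006 0.1 0 0 0;-0.3 0.0005 -0.0006 0.1 0 0 0",
)

```text
time_s: 10.53
eef_pos: [0.4876, -0.0005, 0.0514]
eef_rot: [0.001, -0.001, 1.0, -0.0]
wrist_force: [0.2, 0.0, 0.9]
opening: 0.652
grasp_force: 0.0
```

```bash
python3 - <<'E'
from h import *
go(.486,-.0006,.0465,90)
E
```

```text
shift [ 0.0016 -0.0001  0.0049] rot [-0.02  0.09  0.08] rows 1.0
```

>>> servo_tool(
  series="-0.3 0.001 0 0.004 0 0 0;-0.3 0.001 0 0.004 0 0 0;1 0.001 0 0.004 0 0 0;1 0.001 0 0.004 0 0 0;1 0.001 0 0.004 0 0 0;1 0.001 0 0.004 0 0 0;1 0.001 0 0.004 0 0 0",
)

```text
time_s: 11.12
eef_pos: [0.4858, -0.0004, 0.0466]
eef_rot: [0.0, -0.001, 1.0, -0.0]
wrist_force: [-2.4, -0.6, 6.8]
opening: 0.152
grasp_force: 58.9
```

```bash
python3 - <<'E'
from h import *
a=np.radians(12.2)
for cx,cy in((.521,-.2634),):
    ox,oy=cx+.0375*np.cos(a),cy+.0375*np.sin(a); print('origin',ox,oy)
    hx,hy=ox-.0995*np.cos(a),oy-.0995*np.sin(a); print(hx,hy)
print(ctrl.get_obs()['eef_pos']); go(hx,hy,ctrl.get_obs()['eef_pos'][2],102.2)
E
```

```text
origin 0.5576530960357287 -0.25547532013292296
0.4604002145542621 -0.2765021373802341
[ 4.85838050e-01 -3.83795041e-04  4.66204866e-02]
shift [ 2.580e-02 -2.761e-01  1.000e-04] rot [ -0.02   0.04 -12.12] rows 7.0
```

>>> servo_tool(
  series="1 0.001 -0.012 -0.0005 0 0 0;1 0.003 -0.035 -0.0005 0 0 -1;1 0.006 -0.065 -0.0005 0 0 -2.5;1 0.009 -0.095 -0.0005 0 0 -4;1 0.012 -0.125 -0.0005 0 0 -6;1 0.015 -0.155 -0.0005 0 0 -8;1 0.018 -0.185 -0.0005 0 0 -10;1 0.02 -0.212 -0.0005 0 0 -12.1;1 0.022 -0.238 -0.0005 0 0 -12.1;1 0.024 -0.26 -0.0005 0 0 -12.1;1 0.0258 -0.272 -0.0005 0 0 -12.1;1 0.0258 -0.276 -0.0005 0 0 -12.1",
)

```text
time_s: 12.12
eef_pos: [0.4597, -0.2767, 0.0466]
eef_rot: [-0.0, -0.105, 0.994, 0.001]
wrist_force: [0.1, 15.2, 14.6]
opening: 0.154
grasp_force: 61.4
```

>>> servo_tool(
  series="1 0 0 0 0 0 0;1 0 0 0 0 0 0",
)

```text
time_s: 12.28
eef_pos: [0.4598, -0.2765, 0.0466]
eef_rot: [-0.0, -0.106, 0.994, -0.0]
wrist_force: [-3.9, -2.4, 2.5]
opening: 0.155
grasp_force: 59.6
```

```bash
cat > g.py <<'E'
from h import *
o=ctrl.get_obs(); print(o['eef_pos'],o['wrist_force'],o['opening'])
w=shot('wrist','g_last.png'); C=cloud(w)
g=mask(w,(40,110,40),(85,255,255)); g[C[...,2]>.006]=0; print('green',rect(pts(g,w,0)))
k=cv2.inRange(w['img'],(0,0,0),(60,60,60)); k=((k>0)&(C[...,2]>.008)&(C[...,2]<.0125)); print('plate',rect(C[k]),k.sum())
go(.4604,-.2765,.0466,102.2)
E
python3 g.py
```

```text
[ 0.4598116  -0.27646704  0.04664724] [-3.93417178 -2.43026322  2.49218   ] 0.15547307288213283
green [ 492.1 -269.6  145.3  133.2   12. ]
plate [ 476.9 -272.3   84.7   99.2   12.2] 10923
shift [-0.0006 -0.0002  0.0001] rot [-0.05 -0.04 -0.01] rows 1.0
```

Within 1 mm and square. Now I release and rise clear.

>>> servo_tool(
  series="-0.2 0 0 0 0 0 0;-0.2 0 0 0 0 0 0;-0.2 0 0 0 0 0 0;-0.2 0 0 -0.03 0 0 0;-0.2 0 0 -0.07 0 0 0;-0.2 0 0 -0.11 0 0 0;-0.2 0 0 -0.15 0 0 0;-0.2 0 0 -0.19 0 0 0;-0.2 0 0 -0.2 0 0 0;-0.2 0 0 -0.2 0 0 0;-0.2 0 0 -0.2 0 0 0",
)

```text
time_s: 13.25
eef_pos: [0.4602, -0.276, 0.2466]
eef_rot: [0.0, -0.106, 0.994, -0.0]
wrist_force: [-0.2, 0.6, -0.9]
opening: 0.596
grasp_force: 0.0
```

```bash
python3 g.py; python3 -c "
from h import *
print(ctrl.get_obs()['dq'].round(3)); s=shot('scene','end.png'); k=mask(s,(0,150,60),(6,255,255),(300,350,180,235)); print(np.median(cloud(s)[k>0],0))"
```

```text
[ 0.46021051 -0.27603789  0.2465679 ] [-0.15157826  0.64001702 -0.93623819] 0.5961298033305247
green [ 555.2 -256.5  272.5  133.4   12.2]
plate [ 588.4 -160.9  382.   288.8   78.8] 6389
shift [-0.0008 -0.0015  0.1985] rot [ 0.1  -0.06 -0.02] rows 5.0
[-0.003  0.025  0.019  0.     0.002 -0.001]
[0.65718449 0.17176413 0.2666182 ]
```

View pics/g_last.png

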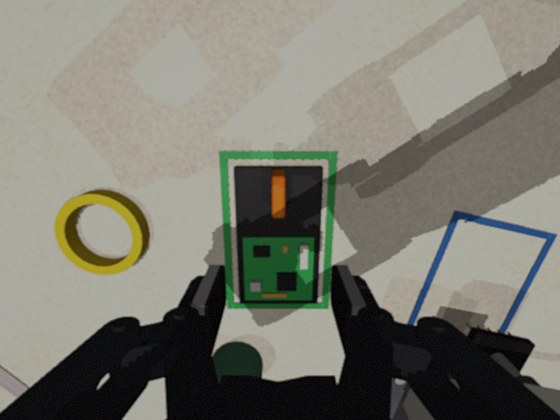

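The carrier sits square and centred in the green outline, with the plate at (236–322, 166–305) and the fin towards the robot. The lever is up and the robot is clear.

```bash
python3 -c "
from bench import ctrl
print(ctrl.hand_in())"
```

```text
the job is handed in; nothing more can be done
None
```

The job is handed in at about 13 s of the 72 s allowed, and no verdict came back: the carrier slid into the blue outline, the lever was pressed to its stop and returned up, and the carrier now rests square in the green outline, about 1 mm off centre when last measured just before release.

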